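# Restock the gravity-feed counter displays and leave the testers

## Robot

A 6-joint arm with a two-finger parallel gripper is mounted at the origin on a cart in front of the work surface, level with it; the furniture and walls round the work are solid. World frame = base frame: x ahead of the robot, y to its left, z up, the work surface at z = 0. Lengths are in m, angles in rad, forces in N, time in s.
With the tool pointing down it reaches from about 0.35 to 0.725 m from the base axis. Payload 6 kg.
Tool frame: the origin (TCP) lies at the very end of the fingers, on their centre line; the grasp point (between the pads) lies 19 mm behind it (r.grip_point_offset is the distance from the TCP to the grasp point, in m); z points along the fingers, y is the line along which they close (so a half turn about z gives the same grasp; the last joint's range is limited). The gripper opens to 85 mm and grips with 20 to 120 N. Pads are 22 mm wide; open, the fingers measure 114 mm over their backs; the gripper's body (76 mm by 85 mm) begins 54 mm behind the grasp point. The pads swing forward as they close: fully open they stand 13 mm farther back than shut.
Start: joints at [0.334, 0.04, 0.085, 0, -1.615, -0.334], TCP at [0.6, 0, 0.231] pointing down, gripper open.
Joint ranges: [-2.56, 2.56], [-1.29, 2.01], [-1.08, 1.49], [-3.29, 1.98], [-2.81, -0.18], [-2.99, 2.99]. Speed limits (rad/s): [2.57, 2.57, 3.01, 3.14, 3.14, 3.14].

## Interface

Orientations are given as a unit quaternion [x, y, z, w].
In Python, from plant import r gives the robot as it stands.
- The arm moves only by the shell command python3 -m inch 'ROWS' [FORCE]. ROWS is JSON, a list that holds one entry, the list of rows, each a list of 7 numbers: the turn, a rotation vector about the tool's x, y, z in rad, then the shift along the tool's x, y, z in m, then the opening, from 0 (shut) to 1 (fully open). A call has 1 to 8 rows; each row shifts and turns the commanded pose from where the row before left it, along the tool's axes as they then stand; what a row does not reach is not made up. A row lasts 1/12 s, in which the tool goes at most 41.7 mm and 7.16 degrees, less where a joint would pass 70% of its speed; a pose out of reach is approached as far as the arm can. A call is refused whole if a number of a shift passes 0.0417 or a number of a turn 0.125, either way. A call with a gripper value outside its range is refused whole. The fingers move at their own pace and stop on an object; FORCE is the grip in N (left out, the last holds). Time passes only in rows, so rows that do not move let the fingers close. It gives the time, the measured TCP pose, the force, the opening and the grip force at its end, in the units of the state.
- r.observe(): the state, without advancing time (a new reading comes with each control period).
- r.get_image(name): name is "scene" or "side" or "wrist"; returns a dict with "color" (420x560x3 uint8, red, green, blue), "depth" (420x560 float32, m along the optical axis (not along the pixel's ray), 0 where there is no reading), "K" (3x3 intrinsics, pixels), "extrinsics" (4x4, takes a point from camera to world coordinates); the wrist camera has in their place "mount" (4x4, takes a point from camera to tool coordinates, whose origin is the TCP and whose axes are the flange's). Camera axes: x right, y up, looking along -z (the intrinsics and any distortion apply to the point x, -y, -z); pixel columns grow to the right and rows downward; lengths in m; the calibration is good to about 2 mm. A picture is of the moment at which its call begins: read the wrist's pose just before it.
- r.close_job(): hands the job in; it is judged then, once.
Trained networks look in a picture, given as the dict that the camera call returned (one of the last four; its "shot" number tells which), for a name from the list of things; names that differ only in an ending like _2 or _b are one class to them, and where a whole thing is asked for, a point or a joint stands for the part that bears it (a point fixed in the world has none). Each returns a list of dicts, best first, with "confidence" (0 to 1); they miss things now and then, are a little off and sometimes report something else, mostly with a low value. They report only what shows in the picture. A call takes as long as a camera call. They do not tell look-alikes from the thing itself.
- r.search_frame(picture, thing): "location" ([x, y, z] in m, in the coordinates of the camera as it stood for that picture, good to about 4 mm: the middle of the surface that is visible of it).
- r.spot_point(picture, thing): "location" ([x, y, z] in m, in the coordinates of the camera as it stood for that picture, good to about 4 mm: a listed point, or the origin of a listed thing).
The state is a dict: "time_s": time; "joint_positions": joint angles; "qd": joint speeds; "joint_torque": joint torques, N m; "tcp_pos": TCP position; "eef_rot": TCP orientation; "wrist_force": force on the tool from outside, world axes, zero at the start; "wrist_torque": the same for the moment, N m; "opening": opening from 0.0 (shut) to 1.0 (fully open); "grasp_force": force on a finger pad.
Only numpy, scipy, OpenCV 4.12 (cv2) and the standard library are available. Lean on these libraries where they do the work, as an engineer would, in place of code of your own. Each camera call takes 0.05 s, during which the arm holds its last target. There are 200 camera calls.

## Task

Customers have left stock lying about: put the two full-length erasers flat and lengthwise into the narrow gravity-feed display and the two full rolls of tape flat into the wide one, so that each slides down its lane to the front stop or to the piece before it, nothing stacked on anything. The low roll goes in front and the tall roll behind it, so that both can be seen. The worn eraser stub and the nearly used-up small roll are testers: leave them where they lie.

Things in the scene. Friction and masses are not known exactly. Their poses are not given: they have to be found in the camera images.
- eraser_feeder: Narrow gravity-feed display, 167x46 mm, 80 high; lane 36 mm wide (45 mm erasers lodge crosswise). The slippery floor rises 20 deg along +x from a clear front stop (18 mm) to the open back; side walls 12 mm above it. Origin: centre of underside, z up, y across. Floor at d (0 to 0.17 m) up the slope from the stop: x=-0.080+0.940d, y=0, z=0.010+0.342d. Let go, things slide down. Fixed, yaw to 0.25.
- roll_feeder: Wide gravity-feed display, 167x70 mm, 80 high; lane 60 mm wide. The slippery floor rises 20 deg along +x from a clear front stop (18 mm) to the open back; side walls 12 mm above it. Origin: centre of underside, z up, y across. Floor at d (0 to 0.17 m) up the slope from the stop: x=-0.080+0.940d, y=0, z=0.010+0.342d. Let go, things slide down. Fixed, yaw to 0.25.
- eraser_a: Full-length white eraser in a blue card sleeve, stock, lying flat: 20 mm wide (x) by 45 mm long (y) by 11 mm high (z). Origin: centre of the underside. Any yaw. Either eraser may be in front.
- eraser_b: The other full-length eraser, stock, the same in size and looks as eraser_a: 20 x 45 x 11 mm, long along y, origin at the centre of the underside.
- low_roll: Full roll of paper tape, stock, the low one, lying flat: 48 mm outside diameter, 15 mm high. Origin: centre of the underside, z along its axis. Take it across the outside; its core is closed to the fingers.
- tall_roll: Full roll of paper tape, stock, the tall one, lying flat: 48 mm outside diameter, 27 mm high. Origin: centre of the underside, z along its axis. Take it across the outside; its core is closed to the fingers.
- eraser_stub: Tester: an eraser worn down to a stub, 21 mm wide (x), about 23 mm long (y), 11 mm high. Origin: centre of the underside. It stays where it lies.
- used_roll: Tester: a nearly used-up roll of tape, a thin ring of 35 mm outside diameter, 15 mm high. Origin: centre of the underside. It stays where it lies.
Things that resemble listed ones, but are neither listed nor needed, are in the scene too. What is shaped like the tall_roll but red is not meant. Of the things that look like the low_roll, take the one that is nearest to the robot's base at the start.

How it is judged:
At the end, for the whole second after the job is handed in: Both erasers lie flat, lengthwise, one behind the other in the narrow lane, and in the wide lane the low roll lies flat at the front stop with the tall roll behind it, each slid down to within about 12 mm of touching; all four at rest; neither tester moved over 20 mm (x of eraser_a in the frame of eraser_feeder between -0.075 and -0.004 m and y of eraser_a in the frame of eraser_feeder between -0.013 and 0.013 m and z of eraser_a in the frame of eraser_feeder between 0.005 and 0.048 m and angle between the y axis of each of eraser_a, eraser_b and the x axis of eraser_feeder, either way round below 0.65 rad and angle between the z axis of each of eraser_a, eraser_b and the z axis of eraser_feeder, either way round below 0.55 rad and linear speed of each of eraser_a, eraser_b, low_roll, tall_roll below 0.02 m/s and x of eraser_b in the frame of eraser_feeder between -0.075 and -0.004 m and y of eraser_b in the frame of eraser_feeder between -0.013 and 0.013 m and z of eraser_b in the frame of eraser_feeder between 0.005 and 0.048 m and distance between eraser_a and eraser_b above 0.036 m and x of low_roll in the frame of roll_feeder between -0.075 and -0.045 m and y of low_roll in the frame of roll_feeder between -0.013 and 0.013 m and z of low_roll in the frame of roll_feeder between 0.005 and 0.028 m and angle between the z axis of each of low_roll, tall_roll and the z axis of roll_feeder, either way round below 0.55 rad and x of tall_roll in the frame of roll_feeder between -0.032 and 0 m and y of tall_roll in the frame of roll_feeder between -0.013 and 0.013 m and z of tall_roll in the frame of roll_feeder between 0.005 and 0.048 m and distance of each of eraser_stub, used_roll from where it was at the start of the episode below 0.02 m).
It also fails if it takes over 93 s, if anything falls off the work surface, if the arm or the gripper's body presses on something with over 40 N, if the wrist force passes 120 N, or if a joint passes its speed limit or range.

## Working session

There is one attempt and no reset: what is moved stays moved. The work goes in short steps, Python scripts to look and compute and a shell command to move; the robot and the scene stay as the last step left them, time stands still between calls to the robot, and variables do not carry over. Pictures are saved under pics/ and viewed, at most 14 in all, crops included, and the job is handed in when it is done.

```bash
ls; mkdir -p pics
cat > h.py <<'E'
import numpy as np, cv2
from plant import r
from scipy.spatial.transform import Rotation as R
def T(im,st=None):
    if 'extrinsics' in im: return np.array(im['extrinsics'])
    M=np.eye(4); M[:3,:3]=R.from_quat(st['eef_rot']).as_matrix(); M[:3,3]=st['tcp_pos']
    return M@np.array(im['mount'])
def cloud(im,M):
    d=im['depth']; K=im['K']; v,u=np.mgrid[:d.shape[0],:d.shape[1]]
    P=np.stack([(u-K[0][2])/K[0][0]*d,-(v-K[1][2])/K[1][1]*d,-d],-1)
    return P@M[:3,:3].T+M[:3,3]
def save(im,n): cv2.imwrite('pics/'+n,im['color'][:,:,::-1])
names=['eraser_feeder','roll_feeder','eraser_a','low_roll','tall_roll','eraser_stub','used_roll']
def find(im,M,names=names):
    for n in names:
        for f in ('search_frame','spot_point'):
            for o in getattr(r,f)(im,n):
                p=np.array(o['location']); w=M[:3,:3]@p+M[:3,3]
                K=im['K']; px=(K[0][2]+K[0][0]*p[0]/-p[2], K[1][2]-K[1][1]*p[1]/-p[2])
                print(n,f[:6],np.round(w,3),'px',np.round(px).astype(int),round(o['confidence'],2))
E
python3 - <<'E'
from h import *
st=r.observe(); print(st['time_s'],st['eef_rot'])
for n in ('scene','side','wrist'):
    st=r.observe(); im=r.get_image(n); M=T(im,st); save(im,n+'0.png'); print(n,np.round(M,3).tolist(), im['K'][0][0] if 1 else 0, [k for k in im])
    np.save(n+'0.npy',cloud(im,M))
    if n!='side': find(im,M)
E
```

```text
pics
0.0 [ 7.07117289e-01 -7.07095718e-01 -5.88240854e-04  6.62354597e-04]
scene [[0.891, 0.197, -0.408, -0.015], [-0.452, 0.334, -0.827, -1.065], [-0.026, 0.922, 0.387, 0.545], [0.0, 0.0, 0.0, 1.0]] 482.2891133504818 ['color', 'depth', 'K', 'extrinsics', 'shot']
eraser_feeder search [ 0.638 -0.142  0.03 ] px [360 226] 0.9
eraser_feeder spot_p [ 0.629 -0.122 -0.002] px [352 235] 0.58
roll_feeder search [0.587 0.082 0.038] px [301 199] 0.7
roll_feeder spot_p [0.582 0.114 0.004] px [294 207] 0.87
eraser_a search [0.42  0.09  0.011] px [247 219] 0.4
eraser_a spot_p [0.551 0.296 0.001] px [260 191] 0.57
eraser_a spot_p [ 0.423  0.101 -0.002] px [246 221] 0.45
low_roll search [ 0.425 -0.13   0.015] px [283 248] 0.76
low_roll search [ 0.463 -0.233  0.015] px [318 263] 0.57
low_roll spot_p [ 0.461 -0.226  0.003] px [316 266] 0.79
low_roll spot_p [ 0.553  0.298 -0.002] px [261 192] 0.63
low_roll spot_p [ 0.423 -0.123 -0.   ] px [281 253] 0.5
tall_roll search [ 0.577 -0.224  0.018] px [358 248] 0.91
tall_roll search [ 0.536 -0.313  0.019] px [366 268] 0.74
tall_roll spot_p [ 0.579 -0.212 -0.0
[... 605 characters left out ...]
 0.0, 1.0]] 343.2612253065926 ['color', 'depth', 'K', 'mount', 'shot']
eraser_feeder search [ 0.634 -0.123  0.043] px [243  47] 0.67
eraser_feeder spot_p [ 0.626 -0.124 -0.003] px [257  52] 0.85
roll_feeder search [0.592 0.109 0.039] px [290 279] 0.7
roll_feeder spot_p [0.582 0.117 0.002] px [297 269] 0.77
eraser_a search [0.556 0.283 0.013] px [315 384] 0.81
eraser_a search [0.423 0.1   0.009] px [433 259] 0.74
eraser_a spot_p [ 0.551  0.298 -0.001] px [317 384] 0.73
eraser_a spot_p [0.419 0.101 0.001] px [433 257] 0.65
low_roll search [ 0.426 -0.121  0.015] px [465  53] 0.64
low_roll spot_p [ 0.424 -0.117 -0.002] px [458  59] 0.71
eraser_stub spot_p [ 0.422 -0.118 -0.001] px [460  58] 0.55
```

```bash
python3 -c "
import cv2,numpy as np
cv2.imwrite('pics/c0.png',cv2.resize(np.hstack([cv2.imread('pics/scene0.png')]),(800,600),interpolation=cv2.INTER_CUBIC))"
```

```text
(no output)
```

View pics/c0.png

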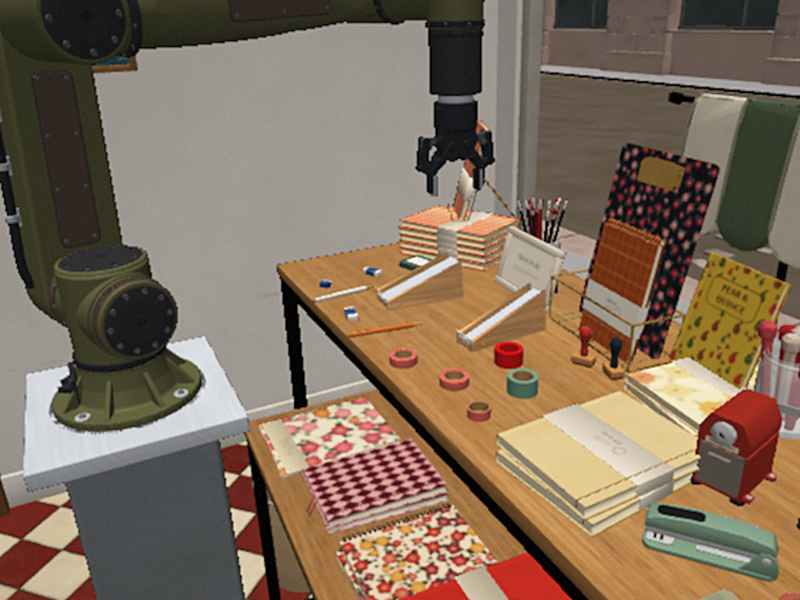

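View pics/wrist0.png

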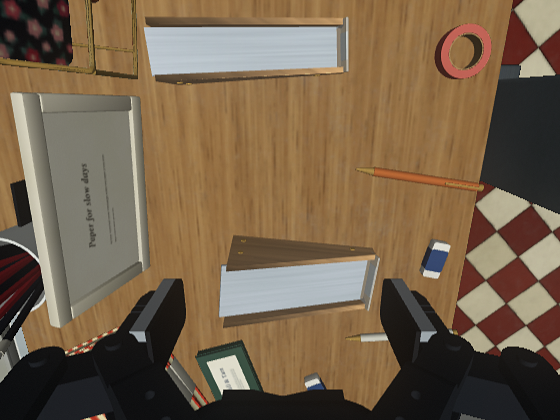

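The scene shows the teal tall roll at 800-scale px (522,383) beside the red decoy (508,354), low rolls at (403,357) and (454,379), and a small used ring at (479,411). In the wrist view the feeders are at (245,50) and (300,280), an eraser at (436,259) and another at (315,384). Next I measure with depth.

```bash
python3 - <<'E'
from h import *
C={n:np.load(n+'0.npy').reshape(-1,3) for n in('scene','side','wrist')}
obj=dict(er1=(.42,.1),er2=(.553,.296),stub=(.432,.282),low=(.424,-.122),low2=(.462,-.228),used=(.449,-.33),tall=(.538,-.305),red=(.578,-.217))
for k,c in obj.items():
    for n,P in C.items():
        m=(np.hypot(*(P[:,:2]-c).T)<.04)&(P[:,2]>.005)&(P[:,2]<.04)
        if m.sum()<25: continue
        Q=P[m]; zt=np.percentile(Q[:,2],95); Q=Q[Q[:,2]>zt-.004]
        print(k,n,len(Q),'ztop',round(zt,3),'bbox',np.round(Q[:,:2].min(0),3),np.round(Q[:,:2].max(0),3),'rect',np.round(cv2.minAreaRect((Q[:,:2]*1000).astype(np.float32))[0],0),[np.round(x) for x in cv2.minAreaRect((Q[:,:2]*1000).astype(np.float32))[1:]])
for k,c in dict(ef=(.63,-.123),rf=(.582,.115)).items():
    for n,P in C.items():
        m=(abs(P[:,0]-c[0])<.12)&(abs(P[:,1]-c[1])<.065)&(P[:,2]>.006)&(P[:,2]<.1)
        Q=P[m]; 
        rc=cv2.minAreaRect((Q[:,:2]*1000).astype(np.float32)); print(k,n,len(Q),np.round(rc[0]),np.round(rc[1]),rc[2],Q[:,2].max())
E
cat > top.py <<'E'
import sys
from h import *
# top-down orthographic height+colour map from clouds
E
python3 - <<'E'
import sys; sys.path.insert(0,'.')
from h import *
import os; os.chdir('.')
P=np.load('wrist0.npy'); c=cv2.imread('pics/wrist0.png')
im=np.zeros((400,500,3),np.uint8); z=np.full((400,500),-1.)
for p,q in zip(P.reshape(-1,3),c.reshape(-1,3)):
    u=int((p[1]+.25)/.0012); v=int((.78-p[0])/.0012)
    if 0<=u<500 and 0<=v<400 and p[2]<.12 and p[2]>z[v,u]-.003: im[v,u]=q; z[v,u]=p[2]
cv2.imwrite('pics/top.png',im)
E
```

```text
er1 scene 51 ztop 0.014 bbox [0.408 0.075] [0.433 0.121] rect [421.  98.] [array([48., 21.]), np.float64(78.0)]
er1 side 151 ztop 0.014 bbox [0.406 0.078] [0.434 0.127] rect [419. 102.] [array([48., 23.]), np.float64(77.0)]
er1 wrist 646 ztop 0.012 bbox [0.406 0.076] [0.434 0.123] rect [420. 100.] [array([45., 22.]), np.float64(79.0)]
er2 scene 42 ztop 0.013 bbox [0.537 0.272] [0.571 0.317] rect [553. 295.] [array([23., 45.]), np.float64(23.0)]
er2 side 177 ztop 0.014 bbox [0.536 0.277] [0.571 0.322] rect [553. 298.] [array([22., 47.]), np.float64(24.0)]
er2 wrist 174 ztop 0.012 bbox [0.545 0.274] [0.57  0.293] rect [558. 285.] [array([21., 20.]), np.float64(21.0)]
stub scene 19 ztop 0.013 bbox [0.422 0.266] [0.449 0.286] rect [434. 278.] [array([22., 20.]), np.float64(51.0)]
stub side 105 ztop 0.014 bbox [0.419 0.268] [0.446 0.295] rect [433. 283.] [array([23., 23.]), np.float64(50.0)]
low scene 112 ztop 0.017 bbox [ 0.403 -0.15 ] [ 0.45  -0.102] rect [ 426. -125.] [array([49., 46.]), np.float64(65.0)]
low side 126 ztop 0.017 bbox [ 0.401 -0.145] [ 0.451 -0.097] rect [ 424. -122.] [
[... 867 characters left out ...]
]
red scene 115 ztop 0.028 bbox [ 0.554 -0.24 ] [ 0.603 -0.189] rect [ 579. -215.] [array([47., 45.]), np.float64(54.0)]
red side 92 ztop 0.029 bbox [ 0.554 -0.235] [ 0.601 -0.186] rect [ 578. -211.] [array([45., 48.]), np.float64(10.0)]
ef scene 1608 [ 645. -140.] [211.  98.] 1.268140196800232 0.08924243650579783
ef side 1757 [ 653. -140.] [222. 122.] 11.297014236450195 0.09011609536200821
ef wrist 13244 [ 644. -104.] [212.  90.] 0.3813934624195099 0.08971914364775091
rf scene 1407 [579. 112.] [ 82. 171.] 83.13397979736328 0.08096072303031521
rf side 2887 [579. 117.] [ 74. 172.] 84.1319580078125 0.08143078872783766
rf wrist 11256 [579. 115.] [ 72. 171.] 84.11168670654297 0.07983420019576426
```

View pics/top.png

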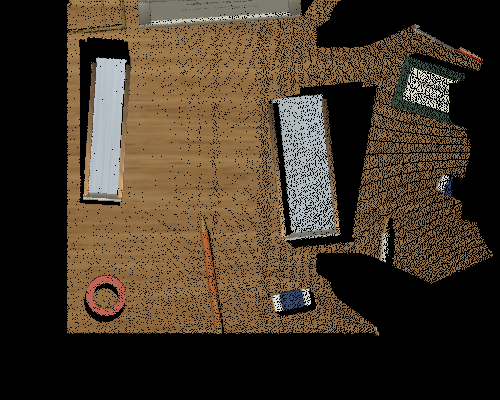

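The top-down map shows both stops facing the robot (-x), with the narrow lane at left and the wide one at right. Next I refine the feeder poses and write a move planner.

```bash
rm top.py
cat >> h.py <<'E'
def frame(psi,tilt=0):
    # tool y = -axis(psi) raised by tilt, tool z into the floor
    c,s=np.cos(psi),np.sin(psi); a=np.array([c*np.cos(tilt),s*np.cos(tilt),np.sin(tilt)])
    n=np.array([-c*np.sin(tilt),-s*np.sin(tilt),np.cos(tilt)])
    y,z=-a,-n; return R.from_matrix(np.stack([np.cross(y,z),y,z],1))
def plan(*wps):
    st=r.observe(); q=R.from_quat(st['eef_rot']); p=np.array(st['tcp_pos'])
    print('at',np.round(p,4),'open',round(st['opening'],3),'t',st['time_s'])
    for P,Q in wps:
        rv=(q.inv()*Q).as_rotvec(); d=Q.inv().apply(np.array(P)-p)
        print('turn',np.round(rv,3),'rows',np.ceil(np.abs(rv).max()/.12),'shift',np.round(d,4),'rows',np.ceil(np.linalg.norm(d)/.04)); q,p=Q,np.array(P)
E
python3 - <<'E'
from h import *
C={n:np.load(n+'0.npy').reshape(-1,3) for n in('scene','side','wrist')}
from scipy.optimize import least_squares
for k,c,psi,W in(('ef',(.629,-.123),.07,.046),('rf',(.579,.115),-.1,.070)):
  for n,P in C.items():
    Q=P-[*c,0]; ct,s=np.cos(psi),np.sin(psi); x=Q[:,0]*ct+Q[:,1]*s; y=-Q[:,0]*s+Q[:,1]*ct
    m=(abs(x)<.095)&(abs(y)<W/2+.012)&(Q[:,2]>.008)&(Q[:,2]<.088); q=np.c_[x,y][m]*1000
    rc=cv2.minAreaRect(q.astype(np.float32)); print(k,n,m.sum(),np.round(rc[0],1),np.round(rc[1]),round(rc[2],1),end=' ')
    f=(abs(x)<.06)&(abs(y)<W/2-.01)&(Q[:,2]>.008)&(Q[:,2]<.075)
    A=np.c_[x[f],y[f],np.ones(f.sum())]; s_=np.linalg.lstsq(A,Q[f,2],rcond=None)[0]
    print('floor',np.round(s_,4),'expect .364, .0391; table z', np.round(np.median(P[(abs(P[:,2])<.006)&(abs(P[:,1])<.4)][:,2]),4))
plan(([.425,-.1225,.10],frame(0)),([.425,-.1225,0],frame(0)))
E
```

```text
ef scene 1483 [-4.9 -1.2] [ 52. 172.] 88.9 floor [ 0.3593 -0.0532  0.0402] expect .364, .0391; table z 0.0005
ef side 1553 [-5.   2.8] [ 55. 174.] 89.0 floor [ 0.3592 -0.0281  0.0412] expect .364, .0391; table z 0.0013
ef wrist 12352 [-4.4  1.9] [ 47. 171.] 89.6 floor [ 0.3634 -0.0008  0.0391] expect .364, .0391; table z -0.0002
rf scene 1370 [ 0.5 -3. ] [ 82. 171.] 88.9 floor [0.3736 0.0407 0.0381] expect .364, .0391; table z 0.0005
rf side 2833 [-0.7  1.8] [172.  73.] 0.1 floor [ 0.365  -0.0009  0.0393] expect .364, .0391; table z 0.0013
rf wrist 11158 [ 0.5 -0.4] [ 72. 171.] 89.8 floor [ 0.3629 -0.0005  0.0378] expect .364, .0391; table z -0.0002
at [0.6    0.     0.2313] open 0.999 t 1.55
turn [ 0. -0.  0.] rows 1.0 shift [0.1225 0.175  0.1313] rows 7.0
turn [0. 0. 0.] rows 0.0 shift [0.  0.  0.1] rows 3.0
```

```bash
python3 -m inch '[[[0,0,0,0.0176,0.0249,0.0188,1],[0,0,0,0.0176,0.0249,0.0188,1],[0,0,0,0.0176,0.0249,0.0188,1],[0,0,0,0.0176,0.0249,0.0188,1],[0,0,0,0.0176,0.0249,0.0188,1],[0,0,0,0.0176,0.0249,0.0188,1],[0,0,0,0.0174,0.0249,0.0188,1],[0,0,0,0,0,0,1]]]'
python3 -m inch '[[[0,0,0,0,0,0.025,1],[0,0,0,0,0,0.025,1],[0,0,0,0,0,0.025,1],[0,0,0,0,0,0.015,1],[0,0,0,0,0,0.009,1],[0,0,0,0,0,0,1]]]'
python3 -m inch '[[[0,0,0,0,0,0,0.4],[0,0,0,0,0,0,0.4],[0,0,0,0,0,0,0.4],[0,0,0,0,0,0,0.4],[0,0,0,0,0,0,0.4],[0,0,0,0,0,0,0.4],[0,0,0,0,0,0,0.4]]]' 30
python3 - <<'E'
from h import *
ef=np.array([.6245,-.1225]),.063; rf=np.array([.5795,.1145]),-.103
def fl(f,d,h): # tcp above floor along normal by h
    c,y=f; a=np.array([np.cos(y),np.sin(y)]); x=-.08+.94*d-h*.342; return [*(c+a*x), .01+.342*d+h*.94]
print(fl(rf,.06,0))
F=frame(-.103,.349); p=r.observe()['tcp_pos']
plan(([p[0],p[1],.15],frame(0)),([p[0],p[1],.15],F),(fl(rf,.06,.08),F),(fl(rf,.06,.002),F))
E
```

```text
time_s: 2.22
tcp_pos: [0.4204, -0.1246, 0.095]
eef_rot: [-0.706, 0.708, 0.003, -0.002]
wrist_force: [0.9, -0.2, 0.8]
opening: 1.001
grasp_force: 0.0
time_s: 2.72
tcp_pos: [0.4246, -0.123, -0.001]
eef_rot: [-0.707, 0.707, 0.001, -0.001]
wrist_force: [0.0, 0.3, 1.3]
opening: 0.999
grasp_force: 0.0
time_s: 3.3
tcp_pos: [0.4268, -0.123, 0.0024]
eef_rot: [0.707, -0.707, 0.001, -0.001]
wrist_force: [-1.3, 1.4, 5.9]
opening: 0.546
grasp_force: 30.8
[np.float64(0.556025075564098), np.float64(0.11692650421979654), 0.03052]
at [ 0.4268 -0.123   0.0024] open 0.546 t 3.3
turn [-0.003 -0.     0.   ] rows 1.0 shift [ 0.      0.     -0.1476] rows 4.0
turn [0.349 0.018 0.102] rows 3.0 shift [0. 0. 0.] rows 0.0
turn [0. 0. 0.] rows 0.0 shift [-0.2519 -0.0567  0.0678] rows 7.0
turn [0. 0. 0.] rows 0.0 shift [0.    0.    0.078] rows 2.0
```

```bash
python3 -m inch '[[[0,0,0,0,0,-0.0369,0.4],[0,0,0,0,0,-0.0369,0.4],[0,0,0,0,0,-0.0369,0.4],[0,0,0,0,0,-0.0369,0.4],[0.0873,0.0045,0.0255,0,0,0,0.4],[0.0873,0.0045,0.0255,0,0,0,0.4],[0.0873,0.0045,0.0255,0,0,0,0.4],[0.0873,0.0045,0.0255,0,0,0,0.4]]]'
python3 -m inch '[[[0,0,0,-0.036,-0.0081,0.0097,0.4],[0,0,0,-0.036,-0.0081,0.0097,0.4],[0,0,0,-0.036,-0.0081,0.0097,0.4],[0,0,0,-0.036,-0.0081,0.0097,0.4],[0,0,0,-0.036,-0.0081,0.0097,0.4],[0,0,0,-0.036,-0.0081,0.0097,0.4],[0,0,0,-0.036,-0.0081,0.0097,0.4],[0,0,0,0,0,0,0.4]]]'
python3 -m inch '[[[0,0,0,0,0,0,0.4],[0,0,0,0,0,0,0.4]]]'
cat >> h.py <<'E'
ef=np.array([.6245,-.1225]),.063; rf=np.array([.5795,.1145]),-.103
def fl(f,d,h):
    c,y=f; a=np.array([np.cos(y),np.sin(y)]); x=-.08+.94*d-h*.342; return [*(c+a*x), .01+.342*d+h*.94]
E
python3 - <<'E'
from h import *
F=frame(-.103,.349)
plan((fl(rf,.06,.02),F),(fl(rf,.06,.004),F))
st=r.observe();im=r.get_image('wrist');save(im,'w1.png')
E
```

```text
time_s: 3.97
tcp_pos: [0.4261, -0.1231, 0.1491]
eef_rot: [-0.658, 0.732, -0.131, 0.118]
wrist_force: [-0.9, 0.3, 0.1]
opening: 0.549
grasp_force: 31.2
time_s: 4.63
tcp_pos: [0.5282, 0.1237, 0.1011]
eef_rot: [-0.661, 0.73, -0.129, 0.115]
wrist_force: [-1.1, -1.5, -1.0]
opening: 0.544
grasp_force: 31.2
time_s: 4.8
tcp_pos: [0.5275, 0.1197, 0.1036]
eef_rot: [-0.66, 0.731, -0.129, 0.116]
wrist_force: [0.3, 0.0, -0.5]
opening: 0.543
grasp_force: 31.2
at [0.5275 0.1197 0.1036] open 0.543 t 4.8
turn [ 0.    -0.001  0.   ] rows 1.0 shift [-0.0002 -0.002   0.0585] rows 2.0
turn [0. 0. 0.] rows 0.0 shift [0.    0.    0.016] rows 1.0
```

View pics/w1.png

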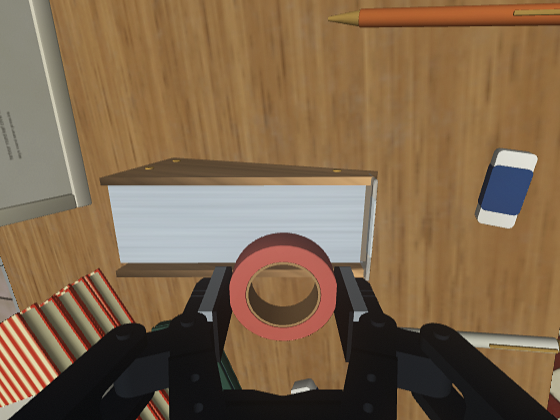

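The roll at px (283,288) is held squarely and the lane runs parallel to the fingers. I lower it, release it and retract.

```bash
python3 -m inch '[[[0,0,0,0,-0.001,0.02,0.4],[0,0,0,0,-0.001,0.02,0.4],[0,0,0,0,0,0.018,0.4],[0,0,0,0,0,0.008,0.4],[0,0,0,0,0,0.006,0.4],[0,0,0,0,0,0,0.4],[0,0,0,0,0,0,0.4]]]'
python3 -m inch '[[[0,0,0,0,0,0,0.7],[0,0,0,0,0,0,0.7],[0,0,0,0,0,0,0.7],[0,0,0,0,0,-0.005,0.72],[0,0,0,0,0,-0.02,0.72],[0,0,0,0,0,-0.03,0.8],[0,0,0,0,0,-0.03,1],[0,0,0,0,0,-0.03,1]]]'
python3 - <<'E'
from h import *
st=r.observe();im=r.get_image('wrist');save(im,'w2.png');find(im,T(im,st),['low_roll','eraser_a'])
print(fl(rf,.024,0))
z=.11;a=frame(-.0,0);p=st['tcp_pos']
plan(([.542,-.301,.12],frame(0)),([.542,-.301,.003],frame(0)))
E
```

```text
time_s: 5.43
tcp_pos: [0.5544, 0.1169, 0.038]
eef_rot: [-0.659, 0.731, -0.129, 0.117]
wrist_force: [0.4, 0.6, -0.4]
opening: 0.545
grasp_force: 31.2
time_s: 6.1
tcp_pos: [0.5142, 0.121, 0.1467]
eef_rot: [-0.66, 0.731, -0.129, 0.117]
wrist_force: [-0.1, 0.2, 0.0]
opening: 0.998
grasp_force: 0.0
low_roll search [0.518 0.123 0.031] px [329 211] 0.79
low_roll spot_p [0.522 0.126 0.017] px [328 209] 0.76
eraser_a search [0.421 0.101 0.009] px [467 173] 0.91
eraser_a search [0.551 0.294 0.012] px [311 368] 0.72
eraser_a spot_p [ 0.552  0.302 -0.001] px [314 365] 0.67
eraser_a spot_p [ 0.42   0.102 -0.001] px [467 172] 0.63
[np.float64(0.5223644212034656), np.float64(0.12040586450784378), 0.018208000000000002]
at [0.5147 0.1213 0.1451] open 0.999 t 6.35
turn [-0.349 -0.017 -0.102] rows 3.0 shift [ 0.4223 -0.0273  0.0251] rows 11.0
turn [0. 0. 0.] rows 0.0 shift [0.    0.    0.117] rows 3.0
```

View pics/w2.png

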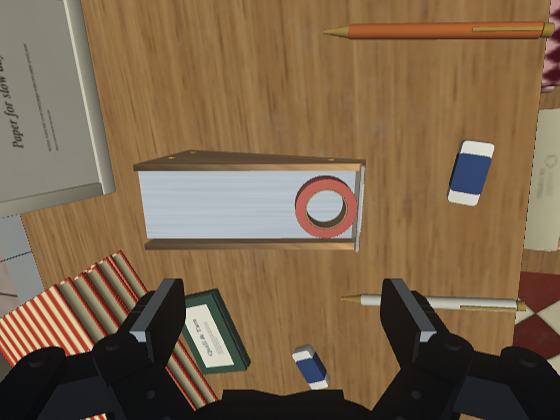

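The low roll sits at the front stop at px (326,207). Next is the tall teal roll.

```bash
python3 -m inch '[[[-0.0873,-0.0043,-0.0255,0,0,0,1],[-0.0873,-0.0043,-0.0255,0,0,0,1],[-0.0873,-0.0043,-0.0255,0,0,0,1],[-0.0873,-0.0043,-0.0255,0,0,0,1],[0,0,0,0.039,-0.0025,0.0,1],[0,0,0,0.039,-0.0025,0.0,1],[0,0,0,0.039,-0.0025,0.0,1],[0,0,0,0.039,-0.0025,0.0,1]]]'
python3 -m inch '[[[0,0,0,0.039,-0.0025,0.0,1],[0,0,0,0.039,-0.0025,0.0,1],[0,0,0,0.039,-0.0025,0.0,1],[0,0,0,0.039,-0.0025,0.0,1],[0,0,0,0.039,-0.0025,0.0,1],[0,0,0,0.039,-0.0025,0.0,1],[0,0,0,0.0323,-0.0023,0.01,1],[0,0,0,0,0,0,1]]]'
python3 -m inch '[[[0,0,0,0,0,0,1],[0,0,0,0,0,0,1]]]'
python3 - <<'E'
from h import *
st=r.observe();im=r.get_image('wrist');M=T(im,st);save(im,'w3.png');find(im,M,['tall_roll'])
P=cloud(im,M).reshape(-1,3);c=im['color'].reshape(-1,3).astype(int)
m=(np.hypot(P[:,0]-.542,P[:,1]+.302)<.05)&(P[:,2]>.022)&(P[:,2]<.04);Q=P[m];print(Q.min(0),Q.max(0),(Q.min(0)+Q.max(0))/2,np.median(c[m],0))
plan(([.542,-.302,.004],frame(0)))
E
```

```text
time_s: 7.02
tcp_pos: [0.5244, -0.0367, 0.1433]
eef_rot: [0.707, -0.707, -0.001, 0.002]
wrist_force: [0.9, 0.1, 0.4]
opening: 1.002
grasp_force: 0.0
time_s: 7.68
tcp_pos: [0.54, -0.3057, 0.1307]
eef_rot: [-0.705, 0.709, 0.003, -0.002]
wrist_force: [0.9, 1.2, -1.0]
opening: 0.998
grasp_force: 0.0
time_s: 7.85
tcp_pos: [0.5416, -0.3012, 0.1339]
eef_rot: [-0.707, 0.707, 0.001, -0.001]
wrist_force: [-0.1, 0.7, -0.2]
opening: 1.0
grasp_force: 0.0
tall_roll search [ 0.579 -0.216  0.023] px [238 302] 0.62
tall_roll search [ 0.548 -0.299  0.027] px [274 212] 0.59
tall_roll spot_p [ 0.547 -0.3   -0.002] px [276 200] 0.66
tall_roll spot_p [ 0.582 -0.217  0.003] px [237 289] 0.6
[ 0.51948065 -0.32571435  0.02204059] [ 0.56696572 -0.27771918  0.02899579] [ 0.54322319 -0.30171676  0.02551819] [111. 151. 128.]
at [ 0.5425 -0.3002  0.1356] open 0.997 t 8.0
turn [-0.    -0.001  0.001] rows 1.0 shift [0.0018 0.0005 0.1316] rows 4.0
```

```bash
python3 -m inch '[[[0,0,0,0.001,-0.0005,0.035,1],[0,0,0,0,0,0.035,1],[0,0,0,0,0,0.032,1],[0,0,0,0,0,0.018,1],[0,0,0,0,0,0.009,1],[0,0,0,0,0,0,1]]]'
python3 -m inch '[[[0,0,0,0,0,0,0.4],[0,0,0,0,0,0,0.4],[0,0,0,0,0,0,0.4],[0,0,0,0,0,0,0.4],[0,0,0,0,0,0,0.4],[0,0,0,0,0,0,0.4],[0,0,0,0,0,0,0.4]]]' 30
python3 -m inch '[[[0,0,0,0,0,-0.037,0.4],[0,0,0,0,0,-0.037,0.4],[0,0,0,0,0,-0.037,0.4],[0,0,0,0,0,-0.035,0.4],[0,0,0,0,0,0,0.4]]]'
python3 - <<'E'
from h import *
F=frame(-.103,.349);p=r.observe()['tcp_pos']
plan((p,F),(fl(rf,.118,.08),F),(fl(rf,.118,.007),F))
E
```

```text
time_s: 8.5
tcp_pos: [0.5417, -0.3011, 0.0044]
eef_rot: [0.707, -0.707, -0.001, 0.001]
wrist_force: [-0.4, 0.6, 0.2]
opening: 0.998
grasp_force: 0.0
time_s: 9.08
tcp_pos: [0.544, -0.3027, 0.0087]
eef_rot: [0.707, -0.707, 0.002, -0.0]
wrist_force: [-0.2, 0.9, 6.9]
opening: 0.549
grasp_force: 31.3
time_s: 9.5
tcp_pos: [0.5455, -0.3041, 0.1626]
eef_rot: [-0.707, 0.707, -0.007, 0.002]
wrist_force: [0.2, -1.1, 0.6]
opening: 0.547
grasp_force: 31.2
at [ 0.5455 -0.3041  0.1626] open 0.547 t 9.5
turn [0.336 0.012 0.103] rows 3.0 shift [0. 0. 0.] rows 0.0
turn [0. 0. 0.] rows 0.0 shift [-0.4199  0.018   0.0329] rows 11.0
turn [0. 0. 0.] rows 0.0 shift [0.    0.    0.073] rows 2.0
```

```bash
python3 -m inch '[[[0.0873,0.0045,0.0255,0,0,0,0.4],[0.0873,0.0045,0.0255,0,0,0,0.4],[0.0873,0.0045,0.0255,0,0,0,0.4],[0.0873,0.0045,0.0255,0,0,0,0.4],[0,0,0,-0.038,0.0016,0,0.4],[0,0,0,-0.038,0.0016,0,0.4],[0,0,0,-0.038,0.0016,0,0.4],[0,0,0,-0.038,0.0016,0,0.4]]]'
python3 -m inch '[[[0,0,0,-0.038,0.0016,0,0.4],[0,0,0,-0.038,0.0016,0,0.4],[0,0,0,-0.038,0.0016,0,0.4],[0,0,0,-0.038,0.0016,0,0.4],[0,0,0,-0.038,0.0016,0,0.4],[0,0,0,-0.038,0.0016,0,0.4],[0,0,0,-0.038,0.0016,0,0.4],[0,0,0,0,0,0,0.4]]]'
python3 -m inch '[[[0,0,0,0,0,0,0.4],[0,0,0,0,0,0,0.4],[0,0,0,0,0,0,0.4]]]'
python3 - <<'E'
from h import *
F=frame(-.103,.349)
plan((fl(rf,.118,.03),F),(fl(rf,.118,.0115),F))
E
```

```text
time_s: 10.17
tcp_pos: [0.5519, -0.1493, 0.1504]
eef_rot: [-0.659, 0.732, -0.13, 0.117]
wrist_force: [1.4, 0.5, 0.5]
opening: 0.552
grasp_force: 31.3
time_s: 10.83
tcp_pos: [0.5693, 0.1203, 0.1457]
eef_rot: [-0.661, 0.73, -0.129, 0.117]
wrist_force: [-0.0, -1.5, -0.3]
opening: 0.547
grasp_force: 31.3
time_s: 11.08
tcp_pos: [0.5693, 0.1145, 0.1461]
eef_rot: [-0.659, 0.732, -0.129, 0.116]
wrist_force: [0.8, 0.8, -0.3]
opening: 0.553
grasp_force: 31.3
at [0.5693 0.1145 0.1461] open 0.553 t 11.0833
turn [-0.001 -0.001 -0.001] rows 1.0 shift [-0.001  -0.0059  0.074 ] rows 2.0
turn [0. 0. 0.] rows 0.0 shift [0.     0.     0.0185] rows 1.0
```

```bash
python3 -m inch '[[[0,0,0,-0.001,-0.003,0.025,0.4],[0,0,0,0,-0.003,0.025,0.4],[0,0,0,0,0,0.022,0.4],[0,0,0,0,0,0.013,0.4],[0,0,0,0,0,0.006,0.4],[0,0,0,0,0,0,0.4],[0,0,0,0,0,0,0.4]]]'
python3 -m inch '[[[0,0,0,0,0,0,0.68],[0,0,0,0,0,0,0.68],[0,0,0,0,0,0,0.68],[0,0,0,0,0,-0.005,0.72],[0,0,0,0,0,-0.02,0.72],[0,0,0,0,0,-0.03,0.8],[0,0,0,0,0,-0.03,1],[0,0,0,0,0,-0.03,1]]]'
python3 -m inch '[[[0,0,0,0,0,0,1],[0,0,0,0,0,0,1]]]'
python3 - <<'E'
from h import *
st=r.observe();im=r.get_image('wrist');M=T(im,st);save(im,'w4.png');find(im,M,['tall_roll'])
print(fl(rf,.072,0))
th=np.deg2rad(113)-np.pi  # er2 long axis
for s in (th,th+np.pi): plan(([.5535,.2965,.10],frame(s)),([.5535,.2965,.0],frame(s)))
E
```

```text
time_s: 11.67
tcp_pos: [0.6063, 0.1117, 0.0634]
eef_rot: [-0.659, 0.732, -0.13, 0.116]
wrist_force: [-0.8, 0.0, 0.1]
opening: 0.55
grasp_force: 31.3
time_s: 12.33
tcp_pos: [0.5661, 0.1165, 0.1724]
eef_rot: [-0.66, 0.731, -0.129, 0.116]
wrist_force: [1.2, 0.6, 0.6]
opening: 0.998
grasp_force: 0.0
time_s: 12.5
tcp_pos: [0.5673, 0.1175, 0.174]
eef_rot: [-0.659, 0.731, -0.13, 0.119]
wrist_force: [-0.3, -0.3, -0.8]
opening: 0.999
grasp_force: 0.0
tall_roll search [0.566 0.117 0.056] px [337 207] 0.71
tall_roll search [0.416 0.101 0.012] px [555 170] 0.26
tall_roll spot_p [0.577 0.118 0.033] px [329 200] 0.83
[np.float64(0.5672452936843088), np.float64(0.11576671745711413), 0.034624]
at [0.5664 0.1165 0.1695] open 1.004 t 12.65
turn [-0.315  0.184  1.055] rows 9.0 shift [-0.0584  0.1708  0.0695] rows 5.0
turn [0. 0. 0.] rows 0.0 shift [0.  0.  0.1] rows 3.0
at [0.5664 0.1165 0.1695] open 1.004 t 12.65
turn [-0.211 -0.362 -2.051] rows 18.0 shift [ 0.0584 -0.1708  0.0695] rows 5.0
turn [0. 0. 0.] rows 0.0 shift [0.  0.  0.1] rows 3.0
```

View pics/w4.png

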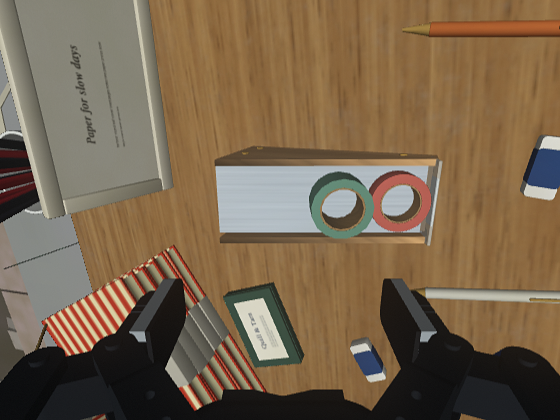

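Both rolls are seated in order, low at px (400,200) and tall at (341,205). Next is the far eraser at px (367,360).

```bash
python3 -m inch '[[[-0.0315,0.0184,0.1055,0,0,0,1],[-0.0315,0.0184,0.1055,0,0,0,1],[-0.0315,0.0184,0.1055,0,0,0,1],[-0.0315,0.0184,0.1055,0,0,0,1],[-0.0315,0.0184,0.1055,0,0,0,1],[-0.0315,0.0184,0.1055,0,0,0,1],[-0.0315,0.0184,0.1055,0,0,0,1],[-0.0315,0.0184,0.1055,0,0,0,0.8]]]'
python3 -m inch '[[[-0.0315,0.0184,0.1055,0,0,0,0.8],[-0.0315,0.0184,0.1055,0,0,0,0.8],[0,0,0,-0.0117,0.034,0,0.8],[0,0,0,-0.0117,0.034,0,0.8],[0,0,0,-0.0117,0.034,0,0.8],[0,0,0,-0.0117,0.034,0.0,0.8],[0,0,0,-0.0117,0.034,0.0,0.8],[0,0,0,0,0,0.02,0.8]]]'
python3 -m inch '[[[0,0,0,0,0,0.02,0.8],[0,0,0,0,0,0,0.8],[0,0,0,0,0,0,0.8]]]'
python3 - <<'E'
from h import *
S=np.load('side0.npy').reshape(-1,3);m=(np.hypot(S[:,0]-.5535,S[:,1]-.2965)<.13)&(S[:,2]>.02)&(S[:,2]<.2);print('near',m.sum(),S[m][:,:].min(0) if m.any() else '',S[m].max(0) if m.any() else '')
st=r.observe();print(st['joint_positions']);im=r.get_image('wrist');M=T(im,st);save(im,'w5.png');find(im,M,['eraser_a'])
P=cloud(im,M).reshape(-1,3)
m=(np.hypot(P[:,0]-.5535,P[:,1]-.2965)<.035)&(P[:,2]>.007)&(P[:,2]<.018);Q=P[m];rc=cv2.minAreaRect((Q[:,:2]*1000).astype(np.float32));print(m.sum(),rc)
plan(([.5535,.2965,.002],frame(np.deg2rad(-67))))
E
```

```text
time_s: 13.32
tcp_pos: [0.5665, 0.1164, 0.1688]
eef_rot: [-0.299, 0.954, -0.027, 0.023]
wrist_force: [0.7, -0.8, 0.0]
opening: 0.881
grasp_force: 0.0
time_s: 13.98
tcp_pos: [0.5546, 0.3013, 0.1521]
eef_rot: [-0.201, 0.98, 0.001, 0.003]
wrist_force: [0.8, -1.1, 1.2]
opening: 0.802
grasp_force: 0.0
time_s: 14.23
tcp_pos: [0.5536, 0.2951, 0.1283]
eef_rot: [-0.199, 0.98, -0.001, -0.001]
wrist_force: [-0.1, -0.6, 0.8]
opening: 0.799
grasp_force: 0.0
near 0  
[ 8.08826376e-01  1.26903937e-01 -1.06434281e-02  8.20441774e-04
 -1.43658524e+00 -1.97818405e+00]
eraser_a search [0.55  0.298 0.011] px [287 203] 0.78
eraser_a spot_p [ 0.553  0.299 -0.001] px [287 203] 0.94
1433 ((552.63623046875, 297.8755798339844), (21.357275009155273, 44.674251556396484), 24.816654205322266)
at [0.555  0.2957 0.1321] open 0.8 t 14.3833
turn [-0.     0.004 -0.   ] rows 1.0 shift [0.0011 0.0013 0.1301] rows 4.0
```

View pics/w5.png

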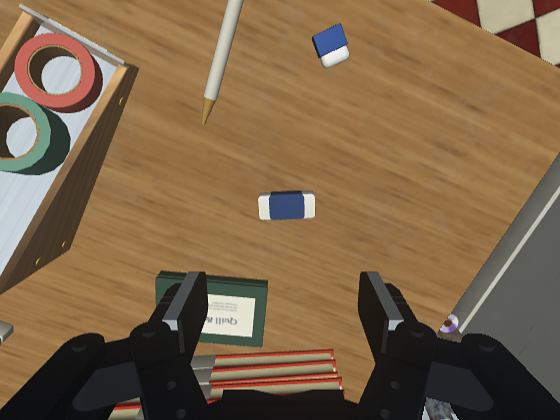

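The eraser at px (287,205) is level between the fingers and clear of the pen and box. I descend and grip.

```bash
python3 -m inch '[[[0,0,-0.03,0.001,0.0029,0.035,0.68],[0,0,0,0,0,0.035,0.68],[0,0,0,0,0,0.03,0.68],[0,0,0,0,0,0.02,0.68],[0,0,0,0,0,0.0085,0.68],[0,0,0,0,0,0.003,0.68],[0,0,0,0,0,0,0.68],[0,0,0,0,0,0,0.68]]]'
python3 -m inch '[[[0,0,0,0,0,0,0.4],[0,0,0,0,0,0,0.4],[0,0,0,0,0,0,0.4],[0,0,0,0,0,0,0.4],[0,0,0,0,0,0,0.4],[0,0,0,0,0,0,0.4]]]' 30
python3 -m inch '[[[0,0,0,0,0,-0.037,0.4],[0,0,0,0,0,-0.037,0.4],[0,0,0,0,0,-0.037,0.4],[0,0,0,0,0,-0.03,0.4],[0,0,0,0,0,0,0.4],[0,0,0,0,0,0,0.4]]]'
python3 - <<'E'
from h import *
F=frame(.063,.349);p=r.observe()['tcp_pos']
plan((p,F),(fl(ef,.06,.09),F),(fl(ef,.06,.007),F))
E
```

```text
time_s: 15.05
tcp_pos: [0.5536, 0.299, 0.0015]
eef_rot: [-0.214, 0.977, 0.001, 0.002]
wrist_force: [0.1, 0.4, -0.3]
opening: 0.679
grasp_force: 0.0
time_s: 15.55
tcp_pos: [0.5536, 0.2992, 0.0017]
eef_rot: [-0.214, 0.977, 0.001, 0.003]
wrist_force: [-0.4, 0.0, 7.3]
opening: 0.519
grasp_force: 31.7
time_s: 16.05
tcp_pos: [0.5531, 0.2991, 0.1434]
eef_rot: [-0.214, 0.977, 0.002, 0.003]
wrist_force: [0.2, -0.5, -1.5]
opening: 0.518
grasp_force: 31.1
at [0.5531 0.2991 0.1434] open 0.518 t 16.05
turn [ 0.303 -0.203 -1.19 ] rows 10.0 shift [0. 0. 0.] rows 0.0
turn [0. 0. 0.] rows 0.0 shift [0.4252 0.0187 0.0232] rows 11.0
turn [0. 0. 0.] rows 0.0 shift [-0.     0.     0.083] rows 3.0
```

```bash
python3 -m inch '[[[0.0275,-0.0185,-0.1082,0,0,0,0.4],[0.0275,-0.0185,-0.1082,0,0,0,0.4],[0.0275,-0.0185,-0.1082,0,0,0,0.4],[0.0275,-0.0185,-0.1082,0,0,0,0.4],[0.0275,-0.0185,-0.1082,0,0,0,0.4],[0.0275,-0.0185,-0.1082,0,0,0,0.4],[0.0275,-0.0185,-0.1082,0,0,0,0.4],[0.0275,-0.0185,-0.1082,0,0,0,0.4]]]'
python3 -m inch '[[[0.0275,-0.0185,-0.1082,0,0,0,0.4],[0.0275,-0.0185,-0.1082,0,0,0,0.4],[0.0275,-0.0185,-0.1082,0,0,0,0.4],[0,0,0,0.0387,0.0017,0,0.4],[0,0,0,0.0387,0.0017,0,0.4],[0,0,0,0.0387,0.0017,0,0.4],[0,0,0,0.0387,0.0017,0,0.4],[0,0,0,0.0387,0.0017,0,0.4]]]'
python3 -m inch '[[[0,0,0,0.0387,0.0017,0,0.4],[0,0,0,0.0387,0.0017,0,0.4],[0,0,0,0.0387,0.0017,0,0.4],[0,0,0,0.0387,0.0017,0,0.4],[0,0,0,0.0387,0.0017,0,0.4],[0,0,0,0.0387,0.0017,0,0.4],[0,0,0,0,0,0,0.4],[0,0,0,0,0,0,0.4]]]'
python3 - <<'E'
from h import *
F=frame(.063,.349)
st=r.observe();im=r.get_image('wrist');save(im,'w6.png')
M=T(im,st);P=cloud(im,M).reshape(-1,3);c,s=np.cos(.063),np.sin(.063)
Q=P-[*ef[0],0];x=Q[:,0]*c+Q[:,1]*s;y=-Q[:,0]*s+Q[:,1]*c
# wall tops: 12mm above floor
h=(Q[:,2]-(.0391+.364*x))*.94
for a in(-.05,-.02,.01,.04,.06):
    m=(abs(x-a)<.012)&(abs(y)<.03)&(h>.008)&(h<.016); yy=y[m]; print(a,'walls',np.round(np.sort(yy)[[0,-1]] if m.any() else 0,4), 'floor h',np.round(np.median(h[(abs(x-a)<.012)&(abs(y)<.01)&(abs(h)<.006)]),4))
plan((fl(ef,.06,.03),F),(fl(ef,.06,.006),F))
E
```

```text
time_s: 16.72
tcp_pos: [0.5516, 0.298, 0.1385]
eef_rot: [-0.603, 0.787, -0.089, 0.093]
wrist_force: [-0.4, 0.5, 0.2]
opening: 0.516
grasp_force: 31.1
time_s: 17.38
tcp_pos: [0.5554, 0.1029, 0.1364]
eef_rot: [0.719, -0.674, 0.118, -0.124]
wrist_force: [0.6, -0.1, 0.5]
opening: 0.52
grasp_force: 31.1
time_s: 18.05
tcp_pos: [0.5605, -0.1301, 0.1335]
eef_rot: [0.717, -0.676, 0.118, -0.123]
wrist_force: [0.3, 0.5, 0.5]
opening: 0.512
grasp_force: 31.1
-0.05 walls [-0.0228  0.0237] floor h -0.0014
-0.02 walls [-0.0227  0.0242] floor h -0.0014
0.01 walls [-0.0226  0.0239] floor h -0.0015
0.04 walls [-0.0227  0.0237] floor h -0.0015
0.06 walls [-0.0226  0.0241] floor h -0.0015
at [ 0.5607 -0.1287  0.1336] open 0.513 t 18.1
turn [ 0.006 -0.003 -0.002] rows 1.0 shift [-0.0021 -0.0027  0.0807] rows 3.0
turn [0. 0. 0.] rows 0.0 shift [-0.     0.     0.024] rows 1.0
```

View pics/w6.png

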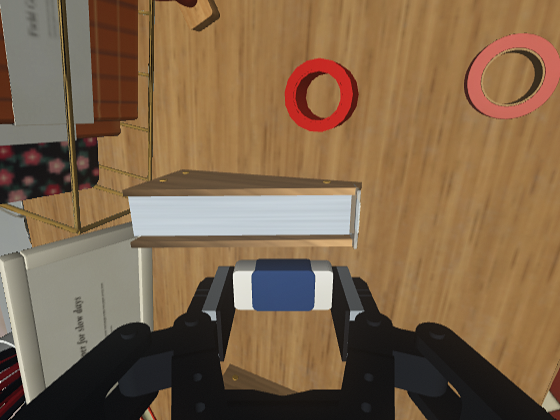

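The eraser at px (283,285) is held parallel to the lane at px (240,215). I lower it and release.

```bash
python3 -m inch '[[[0.006,0,0,-0.002,-0.0027,0.03,0.4],[0,0,0,0,0,0.03,0.4],[0,0,0,0,0,0.022,0.4],[0,0,0,0,0,0.013,0.4],[0,0,0,0,0,0.009,0.4],[0,0,0,0,0,0,0.4],[0,0,0,0,0,0,0.4]]]'
python3 -m inch '[[[0,0,0,0,0,0,0.64],[0,0,0,0,0,0,0.64],[0,0,0,0,0,0,0.64],[0,0,0,0,0,-0.005,0.68],[0,0,0,0,0,-0.02,0.7],[0,0,0,0,0,-0.03,0.8],[0,0,0,0,0,-0.03,0.8],[0,0,0,0,0,-0.02,0.8]]]'
python3 -m inch '[[[0,0,0,0,0,0,0.8],[0,0,0,0,0,0,0.8]]]'
python3 - <<'E'
from h import *
st=r.observe();im=r.get_image('wrist');M=T(im,st);save(im,'w7.png');find(im,M,['eraser_a'])
print(fl(ef,.0225,0))
for s in (79-180,79): plan((st['tcp_pos'],frame(np.deg2rad(s))),([.420,.100,.12],frame(np.deg2rad(s))))
E
```

```text
time_s: 18.68
tcp_pos: [0.5994, -0.1227, 0.0381]
eef_rot: [0.719, -0.673, 0.12, -0.126]
wrist_force: [0.4, -0.5, -0.7]
opening: 0.513
grasp_force: 31.1
time_s: 19.35
tcp_pos: [0.5634, -0.126, 0.1409]
eef_rot: [0.718, -0.674, 0.122, -0.128]
wrist_force: [1.3, 0.4, 0.2]
opening: 0.797
grasp_force: 0.0
time_s: 19.52
tcp_pos: [0.5639, -0.1257, 0.1394]
eef_rot: [0.718, -0.674, 0.122, -0.128]
wrist_force: [-0.2, 0.3, -0.9]
opening: 0.803
grasp_force: 0.0
eraser_a search [ 0.567 -0.128  0.028] px [329 207] 0.72
[np.float64(0.565766749202537), np.float64(-0.12620509794233642), 0.017695000000000002]
at [ 0.5629 -0.1256  0.1356] open 0.802 t 19.6667
turn [-0.248  0.317  1.805] rows 16.0 shift [-0.001   0.0002 -0.0038] rows 1.0
turn [0. 0. 0.] rows 0.0 shift [0.1843 0.1941 0.0194] rows 7.0
at [ 0.5629 -0.1256  0.1356] open 0.802 t 19.6667
turn [-0.296 -0.232 -1.301] rows 11.0 shift [ 0.001  -0.0002 -0.0038] rows 1.0
turn [0. 0. 0.] rows 0.0 shift [-0.1843 -0.1941  0.0194] rows 7.0
```

View pics/w7.png

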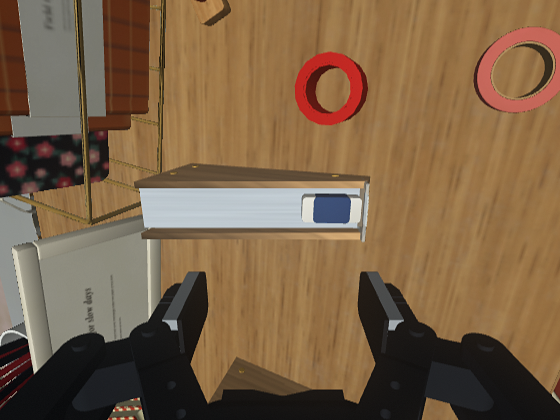

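The first eraser lies flat at the front stop, px (331,208). Next is the second eraser.

```bash
python3 -m inch '[[[-0.0247,-0.0193,-0.1084,0,0,0,0.8],[-0.0247,-0.0193,-0.1084,0,0,0,0.8],[-0.0247,-0.0193,-0.1084,0,0,0,0.8],[-0.0247,-0.0193,-0.1084,0,0,0,0.8],[-0.0247,-0.0193,-0.1084,0,0,0,0.8],[-0.0247,-0.0193,-0.1084,0,0,0,0.8],[-0.0247,-0.0193,-0.1084,0,0,0,0.8],[-0.0247,-0.0193,-0.1084,0,0,0,0.8]]]'
python3 -m inch '[[[-0.0247,-0.0193,-0.1084,0,0,0,0.8],[-0.0247,-0.0193,-0.1084,0,0,0,0.8],[-0.0247,-0.0193,-0.1084,0,0,0,0.8],[-0.0247,-0.0193,-0.1084,0,0,0,0.8],[0,0,0,-0.0263,-0.0277,0,0.8],[0,0,0,-0.0263,-0.0277,0,0.8],[0,0,0,-0.0263,-0.0277,0,0.8],[0,0,0,-0.0263,-0.0277,0,0.8]]]'
python3 -m inch '[[[0,0,0,-0.0263,-0.0277,0,0.7],[0,0,0,-0.0263,-0.0277,0,0.68],[0,0,0,-0.0263,-0.0277,0.015,0.68],[0,0,0,0,0,0,0.68],[0,0,0,0,0,0,0.68],[0,0,0,0,0,0,0.68]]]'
python3 - <<'E'
from h import *
st=r.observe();print(st['joint_positions']);im=r.get_image('wrist');M=T(im,st);save(im,'w8.png');find(im,M,['eraser_a'])
P=cloud(im,M).reshape(-1,3)
m=(np.hypot(P[:,0]-.42,P[:,1]-.1)<.035)&(P[:,2]>.007)&(P[:,2]<.018);Q=P[m];rc=cv2.minAreaRect((Q[:,:2]*1000).astype(np.float32));print(m.sum(),rc)
c=np.array(rc[0])/1000
plan(([*c,-.001],frame(np.deg2rad(79))))
E
```

```text
time_s: 20.33
tcp_pos: [0.563, -0.1258, 0.1352]
eef_rot: [0.95, -0.305, 0.042, -0.044]
wrist_force: [-0.8, 0.2, -0.8]
opening: 0.802
grasp_force: 0.0
time_s: 21.0
tcp_pos: [0.4799, 0.004, 0.1348]
eef_rot: [0.995, -0.097, -0.001, 0.001]
wrist_force: [0.6, 1.2, 1.5]
opening: 0.797
grasp_force: 0.0
time_s: 21.5
tcp_pos: [0.4196, 0.0999, 0.1209]
eef_rot: [0.995, -0.095, 0.0, 0.001]
wrist_force: [-0.0, -0.1, -0.6]
opening: 0.678
grasp_force: 0.0
[ 7.07970673e-01 -4.25454392e-01 -5.17519301e-01  1.44452413e-03
 -1.47964138e+00  6.71453496e-01]
eraser_a search [0.419 0.1   0.009] px [282 208] 0.87
eraser_a spot_p [ 0.417  0.103 -0.002] px [279 207] 0.98
1511 ((420.5501708984375, 100.63587188720703), (44.511051177978516, 21.4739933013916), 79.69562530517578)
at [0.4202 0.099  0.1214] open 0.677 t 21.65
turn [ 0.001 -0.001 -0.003] rows 1.0 shift [ 0.     -0.0017  0.1224] rows 4.0
```

View pics/w8.png

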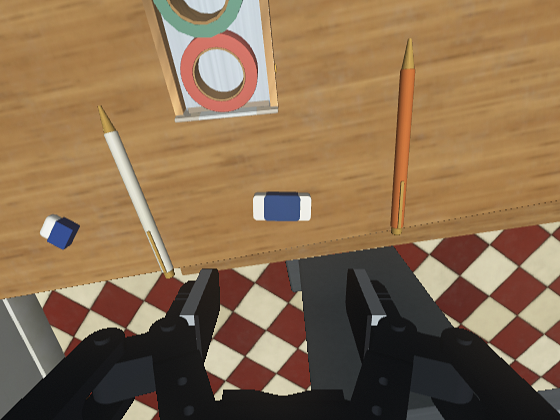

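The eraser at px (282,207) is centred and aligned between the fingers, and the pens are clear. I grip it.

```bash
python3 -m inch '[[[0,0,-0.01,0,-0.001,0.035,0.68],[0,0,0,0,0,0.035,0.68],[0,0,0,0,0,0.025,0.68],[0,0,0,0,0,0.015,0.68],[0,0,0,0,0,0.0085,0.68],[0,0,0,0,0,0.003,0.68],[0,0,0,0,0,0,0.68],[0,0,0,0,0,0,0.68]]]'
python3 -m inch '[[[0,0,0,0,0,0,0.4],[0,0,0,0,0,0,0.4],[0,0,0,0,0,0,0.4],[0,0,0,0,0,0,0.4],[0,0,0,0,0,0,0.4],[0,0,0,0,0,0,0.4]]]' 30
python3 -m inch '[[[0,0,0,0,0,-0.037,0.4],[0,0,0,0,0,-0.037,0.4],[0,0,0,0,0,-0.037,0.4],[0,0,0,0,0,-0.037,0.4],[0,0,0,0,0,0,0.4],[0,0,0,0,0,0,0.4]]]'
python3 - <<'E'
from h import *
F=frame(.063,.349);p=r.observe()['tcp_pos']
plan((p,F),(fl(ef,.115,.09),F),(fl(ef,.115,.006),F))
E
```

```text
time_s: 22.32
tcp_pos: [0.4209, 0.1008, 0.0012]
eef_rot: [0.996, -0.091, 0.001, -0.0]
wrist_force: [-1.1, -0.7, 0.6]
opening: 0.677
grasp_force: 0.0
time_s: 22.82
tcp_pos: [0.421, 0.1013, 0.0015]
eef_rot: [0.996, -0.091, 0.002, -0.0]
wrist_force: [-1.0, -0.3, 6.4]
opening: 0.517
grasp_force: 31.6
time_s: 23.32
tcp_pos: [0.4207, 0.1017, 0.1503]
eef_rot: [0.996, -0.091, 0.002, -0.001]
wrist_force: [0.0, 0.5, -2.2]
opening: 0.516
grasp_force: 31.0
at [0.4207 0.1017 0.1503] open 0.516 t 23.3167
turn [0.291 0.23  1.311] rows 11.0 shift [0. 0. 0.] rows 0.0
turn [0. 0. 0.] rows 0.0 shift [ 0.2366 -0.1697  0.0792] rows 8.0
turn [0. 0. 0.] rows 0.0 shift [0.    0.    0.084] rows 3.0
```

```bash
python3 -m inch '[[[0.0243,0.0192,0.1093,0,0,0,0.4],[0.0243,0.0192,0.1093,0,0,0,0.4],[0.0243,0.0192,0.1093,0,0,0,0.4],[0.0243,0.0192,0.1093,0,0,0,0.4],[0.0243,0.0192,0.1093,0,0,0,0.4],[0.0243,0.0192,0.1093,0,0,0,0.4],[0.0243,0.0192,0.1093,0,0,0,0.4],[0.0243,0.0192,0.1093,0,0,0,0.4]]]'
python3 -m inch '[[[0.0243,0.0192,0.1093,0,0,0,0.4],[0.0243,0.0192,0.1093,0,0,0,0.4],[0.0243,0.0192,0.1093,0,0,0,0.4],[0.0243,0.0192,0.1093,0,0,0,0.4],[0,0,0,0.0296,-0.0212,0,0.4],[0,0,0,0.0296,-0.0212,0,0.4],[0,0,0,0.0296,-0.0212,0,0.4],[0,0,0,0.0296,-0.0212,0,0.4]]]'
python3 -m inch '[[[0,0,0,0.0296,-0.0212,0,0.4],[0,0,0,0.0296,-0.0212,0,0.4],[0,0,0,0.0296,-0.0212,0.01,0.4],[0,0,0,0.0294,-0.0213,0.02,0.4],[0,0,0,0,0,0.03,0.4],[0,0,0,0,0,0.0,0.4],[0,0,0,0,0,0,0.4],[0,0,0,0,0,0,0.4]]]'
python3 - <<'E'
from h import *
F=frame(.063,.349)
plan((fl(ef,.115,.03),F),(fl(ef,.115,.0045),F))
E
```

```text
time_s: 23.98
tcp_pos: [0.4194, 0.1006, 0.1464]
eef_rot: [0.855, -0.505, 0.083, -0.087]
wrist_force: [-0.8, -0.5, 0.3]
opening: 0.518
grasp_force: 31.0
time_s: 24.65
tcp_pos: [0.5072, -0.0128, 0.1759]
eef_rot: [0.719, -0.673, 0.118, -0.125]
wrist_force: [0.4, 0.2, 0.3]
opening: 0.516
grasp_force: 31.0
time_s: 25.32
tcp_pos: [0.6139, -0.1238, 0.1499]
eef_rot: [0.718, -0.674, 0.119, -0.124]
wrist_force: [-0.6, -0.1, 1.0]
opening: 0.514
grasp_force: 31.0
at [ 0.6139 -0.1238  0.1499] open 0.514 t 25.3167
turn [ 0.003 -0.003  0.001] rows 1.0 shift [-0.0007 -0.002   0.0777] rows 2.0
turn [0. 0. 0.] rows 0.0 shift [-0.      0.      0.0255] rows 1.0
```

```bash
python3 -m inch '[[[0.003,0,0,-0.001,-0.002,0.03,0.4],[0,0,0,0,0,0.03,0.4],[0,0,0,0,0,0.022,0.4],[0,0,0,0,0,0.013,0.4],[0,0,0,0,0,0.008,0.4],[0,0,0,0,0,0,0.4],[0,0,0,0,0,0,0.4]]]'
python3 -m inch '[[[0,0,0,0,0,0,0.64],[0,0,0,0,0,0,0.64],[0,0,0,0,0,0,0.64],[0,0,0,0,0,-0.005,0.68],[0,0,0,0,0,-0.02,0.7],[0,0,0,0,0,-0.03,0.8],[0,0,0,0,0,-0.03,0.8],[0,0,0,0,0,-0.03,0.8]]]'
python3 -m inch '[[[0,0,0,0,0,-0.03,0.8],[0,0,0,0,0,-0.03,0.8],[0,0,0,0,0,0,0.8]]]'
python3 - <<'E'
from h import *
st=r.observe();im=r.get_image('wrist');M=T(im,st);save(im,'w9.png');find(im,M,['eraser_a'])
print(fl(ef,.0225,0),fl(ef,.0675,0))
im=r.get_image('scene');find(im,T(im),['eraser_stub','used_roll'])
E
```

```text
time_s: 25.9
tcp_pos: [0.6518, -0.1207, 0.0555]
eef_rot: [0.718, -0.674, 0.121, -0.126]
wrist_force: [0.2, -0.5, 0.8]
opening: 0.516
grasp_force: 31.0
time_s: 26.57
tcp_pos: [0.6111, -0.1233, 0.1632]
eef_rot: [0.718, -0.674, 0.12, -0.126]
wrist_force: [1.3, 0.0, 0.6]
opening: 0.8
grasp_force: 0.0
time_s: 26.82
tcp_pos: [0.5924, -0.1252, 0.2275]
eef_rot: [0.717, -0.673, 0.125, -0.129]
wrist_force: [1.2, 0.5, 2.9]
opening: 0.801
grasp_force: 0.0
eraser_a search [ 0.606 -0.121  0.041] px [337 190] 0.92
eraser_a search [ 0.567 -0.126  0.029] px [381 188] 0.78
eraser_a spot_p [ 0.608 -0.123  0.032] px [337 185] 0.93
eraser_a spot_p [ 0.569 -0.124  0.019] px [379 188] 0.55
[np.float64(0.565766749202537), np.float64(-0.12620509794233642), 0.017695000000000002] [np.float64(0.6079828326134578), np.float64(-0.1235419604238856), 0.033085]
eraser_stub search [0.43  0.277 0.009] px [227 198] 0.44
eraser_stub spot_p [ 0.433  0.285 -0.002] px [227 200] 0.39
used_roll search [0.604 0.082 0.034] px [306 199] 0.72
used_roll search [ 0.448 -0.335  0.013] px [337 286] 0.54
used_roll spot_p [ 0.45  -0.329  0.004] px [336 288] 0.7
```

View pics/w9.png

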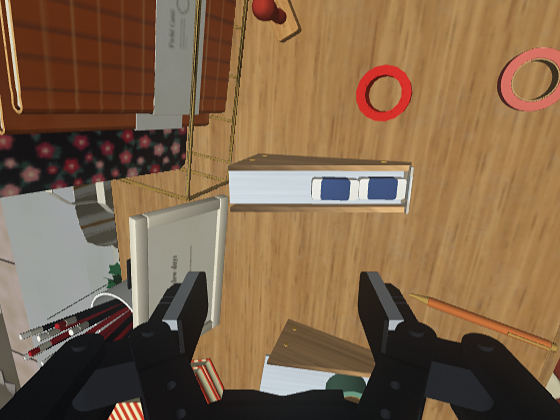

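Both erasers lie flat and end to end at the stop, px (336,188) and (381,188). The testers are unmoved, so I hand the job in.

```bash
python3 -c "
from plant import r
print(r.close_job())"
```

```text
the job is handed in; nothing more can be done
None
```

I handed the job in: in the last pictures both erasers and both rolls (low in front, tall behind) lay flat and seated in their lanes, and the testers had not moved; no verdict came back.

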